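# Clear the stock bin's lid and show its contents with the lid-lift lever

### The arm

A 6-joint arm with a two-finger parallel gripper is mounted at the origin on the work surface. World frame = base frame: x ahead of the robot, y to its left, z up, the work surface at z = 0. Lengths are in mm, angles in rad, forces in N, time in s.
With the tool pointing down it reaches from about 300 to 775 mm from the base axis. Payload 14.6 kg.
Tool frame: the origin (TCP) lies between the finger pads; the fingertips stand 19 mm ahead of it and the grasp point (between the pads) is the TCP (manip.tcp_to_tips is the distance from the TCP to the fingertips, in mm); x points along the fingers, z is the direction in which the jaws open and shut, and the axes are right-handed (so a half turn about x gives the same grasp; the last joint's range is limited). The gripper opens to 94 mm and grips with 3 to 60 N. Pads are 16 mm wide; open, the fingers measure 119 mm over their backs; the gripper's body (75 mm by 177 mm) begins 78 mm behind the grasp point.
Start: joints at [-1.337, 0.3, 1.521, -0, 1.321, -0.067], TCP at [162.949, -525.297, 224.446] pointing down, gripper open.
Joint ranges: [-3.03, 3.03], [-0.79, 2.21], [0.23, 2.52], [-1.04, 4.18], [0, 3.07], [-2.55, 2.55]. Speed limits (rad/s): [2.22, 2.22, 2.57, 3.14, 3.14, 3.14].

### API

Orientations are given as [roll, pitch, yaw] about the fixed x, y, z axes, in that order (R = Rz(yaw) Ry(pitch) Rx(roll)).
In Python, from cell import manip gives the robot as it stands.
- The arm moves only by the tool jog_arm, never from a script. Its argument "moves" is a list that holds one entry, the list of rows, each a list of 6 numbers: the shift along the world's x, y, z in mm, then the turn, a rotation vector about the world's x, y, z in degrees. In form: [[[dx, dy, dz, wx, wy, wz], ...]]. A call has 1 to 5 rows; each row shifts and turns the pose as measured when the row begins; what a row does not reach is not made up. A row lasts 1/10 s, in which the tool goes at most 50 mm and 8.59 degrees, less where a joint would pass 70% of its speed; a pose out of reach is approached as far as the arm can. A call is refused whole if a number of a shift passes 50 or a number of a turn 8.59, either way. A call with a gripper value outside its range is refused whole. "gripper" is the opening, from -1 (shut) to 1 (fully open), set as the call begins (left out, the last holds). The fingers move at their own pace and stop on an object; "squeeze" is the grip in N (left out, the last holds). Time passes only in rows, so rows that do not move let the fingers close. It gives the time, the measured TCP pose, the force and the opening at its end, in the units of the state.
- manip.read_state(): the state, without advancing time (a new reading comes with each control period).
- manip.camera(name): name is "side" or "top" or "wrist"; returns (picture, depth): 400x640x3 uint8, blue, green, red; 400x640 float32, mm along the optical axis (not along the pixel's ray), 0 where there is no reading.
- manip.camera_params(name): a dict with "fx", "fy", "cx", "cy" (pixels), "rvec" (rotation vector, rad) and "tvec" (3), from world to camera coordinates, as OpenCV has them. Camera axes: x right, y down, z forward; pixel columns grow to the right and rows downward; lengths in mm; the calibration is good to about 2 mm. The wrist camera is an equidistant fisheye: a pixel r from the principal point sees the ray r / f radians off the axis. A picture is of the moment at which its call begins: read the wrist's pose just before it. camera_params takes no time and is no camera call; for the wrist camera it gives the pose at the moment of the call.
- manip.sign_off(): hands the job in, once; it reports no verdict.
The state is a dict: "clock": time; "joints": joint angles; "qd": joint speeds; "effort": joint torques, N m; "eef_pos": TCP position; "eef_rot": TCP orientation; "wrist_force": force on the tool from outside, world axes, zero at the start; "moment": the same for the moment, N m; "finger_gap": finger opening in mm.
Only numpy, scipy, OpenCV 4.12 (cv2) and the standard library are available. Lean on these libraries where they do the work, as an engineer would, in place of code of your own. Each camera call takes 0.05 s, during which the arm holds its last target. There are 200 camera calls.

### The job

Take the small pot off the lid of the stock bin and stand it upright on the foam slab, wholly on it, without dropping it. Then press the bin's lever all the way down so that the lid stands fully raised, keep it so for three seconds while the overhead camera counts what is inside, and ease the lever back up so that the lid closes fully without slamming. Leave the big planter, the tape roll and the carton where they are.

Things in the scene. Friction and masses are not known exactly. Their poses are not given: they have to be found in the camera images.
- bin: Grey painted steel stock bin fixed to the bench, 170 (x) by 220 (y) by 130 mm high with cups inside. Origin: centre of its underside; z up, its own -x is the front (towards the robot, turned by up to 15 degrees). A flat aluminium lid, 178 by 226 by 8 mm, covers it; the top of the closed lid is 138 mm above the bench. The lid is hinged along the bin's far (+x) top edge and its front edge swings up and back. A lever runs along the bin's -y side.
- lid (a joint): Lid angle in rad: 0 closed, 1.22 fully raised (end stop). It is driven by the lever through a linkage: lid angle = 3.4 x lever angle. Nothing but its own weight (about 0.3 kg) closes it, with hardly any friction: let go of at once, it slams.
- lever: Dark steel lid-lift lever on the bin's -y side. Origin: its pivot, at (0, -127, 85) mm in the bin's frame; its axes are the bin's when the lever is up. It turns about the pivot by 0.36 rad from up (rest) to fully down (end stop); its pad end, in front of the bin, goes down and its rear end lifts the lid. The press at the pad needs about 4 to 9 N at first, less as the lid rises; it springs back as the lid falls.
- lever_pad (a point): Centre of the top of the lever's rubber-topped pad, 60 (along the lever) by 70 mm. The pad's front-to-back centre is 155 mm ahead of the pivot and 70 mm ahead of the bin's front wall. The point is about 125 mm above the bench with the lever up (pad sloping down towards the bin by 10 degrees) and about 69 mm with the lever fully down (sloping the other way by 10 degrees): 56 mm of travel, almost straight down.
- pot: Small dark-glazed straight pot with pale drips at its rim, open at the top, 60 mm across and 100 mm tall (52 mm across at the foot), wall 5 mm, about 0.3 kg. It starts upright near the middle of the bin's lid. Origin: centre of its underside, z up.
- foam: White foam packing slab with a band of brown tape, 170 by 170 by 30 mm, fixed on the bench beside the bin. Origin: centre of its underside; its top is 30 mm above the bench.
- planter: Bystander: big dark-glazed footed planter, 116 mm across and 100 mm tall, loose on the bench behind. Origin: centre of its underside.
- taperoll: Bystander: roll of brown tape lying flat, 110 mm across, 48 mm high, loose, to the robot's left. Origin: centre of its underside.
- carton: Bystander: small cardboard carton, 110 by 130 by 90 mm high, loose, to the robot's right. Origin: centre of its underside.
There are look-alikes about, which are no part of the job. What is shaped like the pot but green is not meant.

How it is judged:
By the outcome, as a careful person would: the job done as asked, in the order asked, and still so for the second after the job is handed in, with the robot touching nothing.
It also fails if it takes over 72 s, if anything falls off the work surface, if the arm or the gripper's body presses on something with over 40 N, if the wrist force passes 120 N, or if a joint passes its speed limit or range.

## Working session

There is one attempt and no reset: what is moved stays moved. The work goes in short steps, Python scripts to look and compute and a tool call to move; the robot and the scene stay as the last step left them, time stands still between calls to the robot, and variables do not carry over. Pictures are saved under pics/ and viewed, about 8 in all and at most 12, crops included, and the job is handed in when it is done.

Besides the shell and the picture viewer there is one more tool, called after "Request:" as name(argument=value, ...), one argument or row to a line, values as JSON. jog_arm: Moves the arm, as the interface text tells. Its arguments: {"type":"object","properties":{"moves":{"type":"array","items":{"type":"array","items":{"type":"array","items":{"type":"number"}}}},"gripper":{"type":"number"},"squeeze":{"type":"number"}},"required":["moves"]}

```bash
ls; mkdir -p pics
cat > h.py <<'E'
import numpy as np, cv2
from cell import manip
def cast(name,u,v,z,p=None):
    p=p or manip.camera_params(name)
    R=cv2.Rodrigues(np.array(p['rvec'],float))[0]; t=np.array(p['tvec'],float).ravel()
    a,b=(u-p['cx'])/p['fx'],(v-p['cy'])/p['fy']
    if name=='wrist':
        r=np.hypot(a,b); s=np.sin(r)/r if r>1e-9 else 1; d=np.array([a*s,b*s,np.cos(r)])
    else: d=np.array([a,b,1.])
    c=-R.T@t; d=R.T@d
    return c+d*(z-c[2])/d[2]
def cloud(name,dep):
    p=manip.camera_params(name); R=cv2.Rodrigues(np.array(p['rvec'],float))[0]; t=np.array(p['tvec'],float).ravel()
    v,u=np.mgrid[0:400,0:640]
    P=np.stack([(u-p['cx'])/p['fx']*dep,(v-p['cy'])/p['fy']*dep,dep],-1)-t
    W=P@R; W[dep<=0]=np.nan
    return W
E
python3 - <<'E'
from h import *
print(manip.read_state())
for n in('top','side'):
    p=manip.camera_params(n); R=cv2.Rodrigues(np.array(p['rvec'],float))[0]
    print(n,p['fx'],-R.T@np.array(p['tvec']).ravel())
    im,d=manip.camera(n); cv2.imwrite(f'pics/{n}0.png',im); np.savez(f'{n}0.npz',im=im,W=cloud(n,d))
E
```

```text
pics
{'clock': 0.0, 'joints': array([-1.33660618e+00,  3.00476935e-01,  1.52154785e+00,  2.47001899e-05,
        1.32065624e+00, -6.65958093e-02]), 'qd': array([-0.00023493,  0.00087498,  0.00132142, -0.00050777, -0.00061655,
        0.00055121]), 'effort': array([-3.70572365e-03, -5.31805873e+01, -3.52741420e+01,  7.05567375e-02,
        2.43495789e-02, -4.50282175e-05]), 'eef_pos': array([ 162.9038612 , -525.09456003,  223.89716436]), 'eef_rot': array([3.05301803, 1.5697077 , 1.78300154]), 'wrist_force': array([-0.49221661,  0.63272177, -0.03803695]), 'moment': array([ 0.03688489,  0.02202047, -0.03319889]), 'finger_gap': 93.4559209030676}
top 381.07879200267445 [ 556.55525221  -18.16329619 1615.76769887]
side 462.97939721837577 [  258.80380833 -1049.58039924  1161.3993231 ]
```

View pics/top0.png

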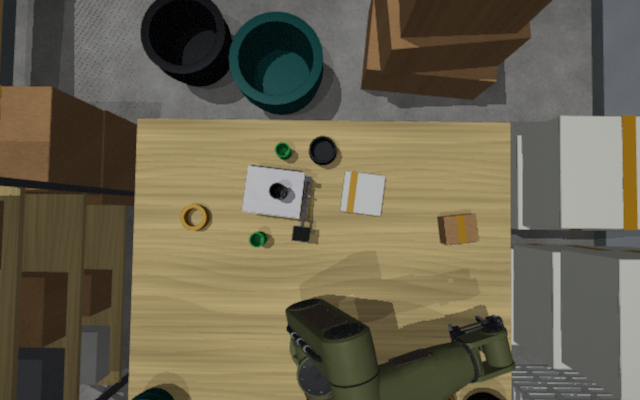

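View pics/side0.png

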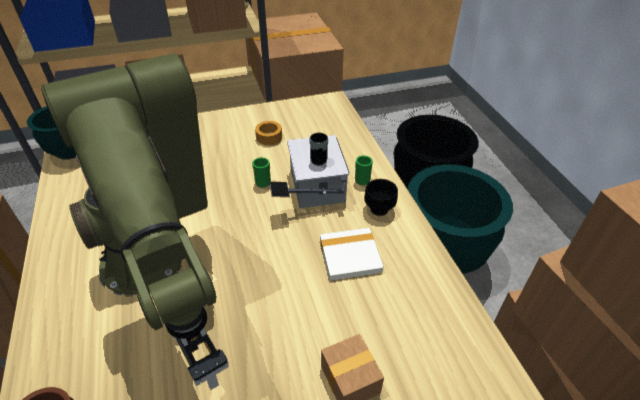

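Top view: lid at about (275,192), dark pot on it at (279,191), lever pad (301,234), foam (363,194). Things that could be taken for the pot: green pots at (283,150) and (258,240), and the big planter at (322,151). I choose the dark one on the lid, (279,191) top / (319,148) side, and check it in a crop while measuring.

Run:
```python
from h import *
a=np.load('top0.npz'); im=a['im']; W=a['W']; 
s=np.load('side0.npz'); 
c=np.hstack([cv2.resize(im[130:260,230:400],None,fx=2.4,fy=2.4,interpolation=cv2.INTER_CUBIC)[:312,:400],cv2.resize(s['im'][120:250,250:410],(400,312),interpolation=cv2.INTER_CUBIC)])
cv2.imwrite('pics/crop.png',c)
v,u=np.mgrid[0:400,0:640]
def comp(name,W,box,zlo,zhi):
    m=(W[...,2]>zlo)&(W[...,2]<zhi); k=np.zeros(m.shape,bool); k[box[1]:box[3],box[0]:box[2]]=1; m&=k
    n,l,st,ce=cv2.connectedComponentsWithStats(m.astype(np.uint8))
    i=1+np.argmax(st[1:,4]); mm=l==i; P=W[mm]
    r=cv2.minAreaRect(P[:,:2].astype(np.float32)); 
    print(name,st[i],'mean',P.mean(0).round(1),'rect',np.round(r[0],1),np.round(r[1],1),round(r[2],1), 'z',np.percentile(P[:,2],[5,50,95]).round(1))
comp('pot',W,(262,175,300,210),190,260)
comp('lid',W,(235,155,330,225),125,150)
comp('pad',W,(285,220,320,250),90,140)
comp('foam',W,(335,165,392,222),20,45)
comp('greenfar',W,(270,138,298,162),70,115)
comp('greennear',W,(245,228,272,252),70,115)
comp('planter',W,(305,130,342,168),85,115)
S=s['W']
comp('Spot',S,(300,125,340,170),180,260)
comp('Slid',S,(280,130,360,190),128,148)
comp('Spad',S,(265,175,295,200),90,140)
comp('Sfoam',S,(315,220,390,285),20,45)
```

```text
pot [268 183  18  17 126] mean [631.6 160.1 228. ] rect [631.3 158.6] [58.4 61.1] 0.1 z [195.1 234.6 240.3]
lid [ 241  165   71   54 2519] mean [634.8 184.8 136.8] rect [633.4 172. ] [254.4 185.9] 83.7 z [131.4 136.8 142.2]
pad [291 220  20  23 296] mean [473.   75.8 121.7] rect [482.3  74.8] [69.6 85.6] 83.4 z [109.5 122.7 130.3]
foam [ 340  171   45   46 1654] mean [ 636.4 -172.1   29. ] rect [ 636.5 -172.6] [170.5 170.4] 83.2 z [23.3 28.9 34.9]
greenfar [274 143  16  16  98] mean [803.5 158.9  94. ] rect [804.3 158. ] [59.2 59.3] 27.2 z [ 75.2  96.5 103.8]
greennear [249 232  16  16 100] mean [443.4 253.9  92. ] rect [444. 253.] [59.  58.1] 1.1 z [ 75.4  95.4 103. ]
planter [309 136  27  28 194] mean [805.8  -4.2  97.3] rect [807.5  -3.9] [110.  104.7] 0.6 z [ 87.8  97.9 103.7]
Spot [310 132  18  25 385] mean [625.6 151.  215.2] rect [627.9 157.7] [69.  58.5] 76.4 z [184.1 217.4 237.3]
Slid [ 287  135   62   47 1737] mean [623.5 163.5 136.3] rect [629.7 173.3] [259.1 187.5] 83.2 z [132.  136.3 140.5]
Spad [269 182  26  15 294] mean [468.5  71.8 121.2] rect [476.1  73.2] [72.3 79.8] 83.7 z [108.2 122.4 128.9]
Sfoam [ 320  228   63   49 2259] mean [ 630.8 -178.    28.1] rect [ 633.7 -171.4] [178.1 172.4] 83.4 z [23.7 28.1 32.4]
```

View pics/crop.png

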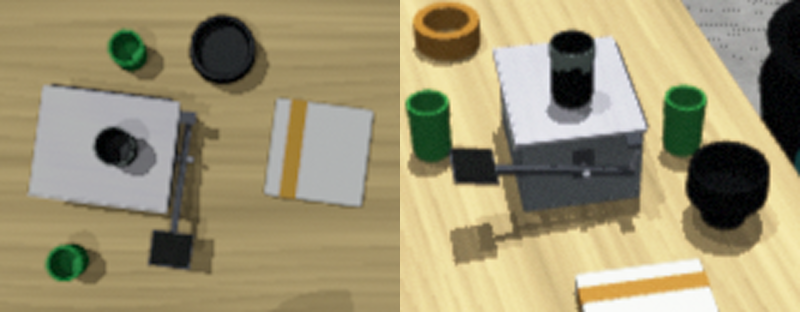

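The crop confirms it: dark pot with pale drips stands on the lid; the green ones are decoys. Pot ≈ (630,158) with its rim at 238, bin yaw ≈ -6.6°, pad ≈ (471,75) at z≈123, foam centre ≈ (636,-172). All sizes and heights match the description. I'll set off, with the jaws along the bin's y.

Request:
jog_arm(
  moves=[
    [[20, 30, 20, 0, 0, -8], [26, 38, 8, 0, 0, -8], [26, 38, 8, 0, 0, -8], [26, 38, 8, 0, 0, 0], [26, 38, 8, 0, 0, 0]],
  ],
  gripper=1,
)

```text
clock: 0.6
eef_pos: [286.2, -339.5, 273.6]
eef_rot: [-2.883, 1.563, 1.691]
wrist_force: [0.5, -0.3, 0.4]
finger_gap: 94.0
```

Request:
jog_arm(
  moves=[
    [[26, 38, 6, 0, 0, 0], [26, 38, 6, 0, 0, 0], [26, 38, 6, 0, 0, 0], [26, 38, 6, 0, 0, 0], [26, 38, 6, 0, 0, 0]],
  ],
)

```text
clock: 1.1
eef_pos: [419.0, -140.4, 304.9]
eef_rot: [-2.925, 1.564, 1.648]
wrist_force: [0.7, -0.5, 0.3]
finger_gap: 94.0
```

Request:
jog_arm(
  moves=[
    [[26, 38, 6, 0, 0, 0], [26, 38, 6, 0, 0, 0], [26, 38, 6, 0, 0, 0], [26, 38, 6, 0, 0, 0], [26, 38, 6, 0, 0, 0]],
  ],
)

```text
clock: 1.6
eef_pos: [552.3, 59.6, 335.5]
eef_rot: [-2.801, 1.564, 1.773]
wrist_force: [-0.1, -0.1, 0.5]
finger_gap: 94.0
```

Request:
jog_arm(
  moves=[
    [[26, 33, -5, 0, 0, 0], [26, 33, -5, 0, 0, 0], [26, 32, -5, 0, 0, 0], [0, 0, 0, 0, 0, 0], [0, 0, 0, 0, 0, 0]],
  ],
)

```text
clock: 2.1
eef_pos: [633.9, 167.3, 316.0]
eef_rot: [-2.228, 1.562, 2.351]
wrist_force: [0.2, -0.4, 0.2]
finger_gap: 94.0
```

Run:
```python
from h import *
s=manip.read_state(); print(s['eef_pos'],s['eef_rot'])
p=manip.camera_params('wrist'); im,d=manip.camera('wrist'); print(p['fx'],p['cx'],p['cy'])
R=cv2.Rodrigues(np.array(p['rvec'],float))[0]; t=np.array(p['tvec']).ravel(); print(-R.T@t,R[2])
import pickle; pickle.dump((p,im,d),open('w1.pkl','wb')); cv2.imwrite('pics/w1.png',im)
```

```text
[633.86046274 167.34691084 315.9753248 ] [-2.2282016   1.56206934  2.35074119]
309.70691628693146 320.403753793726 201.57287364077288
[705.12241234 156.74829979 474.56473477] [-0.25260974  0.03985577 -0.96674704]
```

View pics/w1.png

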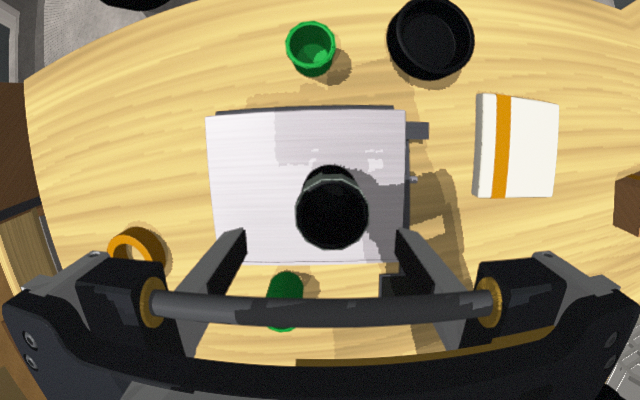

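The wrist view shows the pot between the fingers: rim disk at about (332,214), 74 px across, with its far side visible above it. The lid corners are at (206,116), (405,110), (408,262) and (218,262).

Run:
```python
from h import *
import pickle
p,im,d=pickle.load(open('w1.pkl','rb'))
for n,u,v,z in [('rim',332,214,238),('rimL',295,214,238),('rimR',369,214,238),('rimB',332,250,238),('rimT',332,179,238),('lidFL',206,116,138),('lidFR',405,110,138),('lidNR',408,262,138),('lidNL',218,262,138)]:
    print(n,cast('wrist',u,v,z,p).round(1))
```

```text
rim [631.9 158.7 238. ]
rimL [635.8 188.  238. ]
rimR [627.9 129.1 238. ]
rimB [600.8 162.5 238. ]
rimT [660.1 155.2 238. ]
lidFL [732.8 285.1 138. ]
lidFR [708.   64.9 138. ]
lidNR [526.5  73.6 138. ]
lidNL [556.3 308.3 138. ]
```

Wrist view agrees: pot at (631,159), 59 mm across. Descending.

Request:
jog_arm(
  moves=[
    [[-3, -8, 0, 0, 0, 0], [0, 0, -40, 0, 0, 0], [0, 0, -35, 0, 0, 0], [0, 0, -25, 0, 0, 0], [0, 0, -12, 0, 0, 0]],
  ],
)

```text
clock: 2.65
eef_pos: [628.6, 151.8, 207.2]
eef_rot: [2.834, 1.563, 1.124]
wrist_force: [0.7, -0.0, 0.7]
finger_gap: 94.1
```

Request:
jog_arm(
  moves=[
    [[0, 0, 0, 0, 0, 0], [0, 0, 0, 0, 0, 0], [0, 0, 0, 0, 0, 0], [0, 0, 0, 0, 0, 0], [0, 0, 0, 0, 0, 0]],
  ],
  gripper=-1,
  squeeze=15,
)

```text
clock: 3.15
eef_pos: [629.4, 150.4, 212.7]
eef_rot: [2.456, 1.557, 0.744]
wrist_force: [0.2, 0.9, -2.4]
finger_gap: 59.1
```

Request:
jog_arm(
  moves=[
    [[0, 0, 0, 0, 0, 0], [0, 0, 0, 0, 0, 0], [0, 0, 10, 0, 0, 0], [0, 0, 20, 0, 0, 0], [0, 0, 30, 0, 0, 0]],
  ],
  squeeze=20,
)

```text
clock: 3.65
eef_pos: [627.5, 149.8, 270.1]
eef_rot: [-3.028, 1.564, 1.544]
wrist_force: [0.1, 0.7, -3.2]
finger_gap: 59.2
```

Run:
```python
from h import *
s=manip.read_state(); print(s['eef_pos'],s['eef_rot'],s['wrist_force'],s['finger_gap'])
p=manip.camera_params('side'); im,d=manip.camera('side')
cv2.imwrite('pics/s1.png',cv2.resize(im[40:240,230:430],(600,600),interpolation=cv2.INTER_CUBIC))
```

```text
[627.5193299  149.76897421 270.0634681 ] [-3.02750866  1.56401984  1.54390626] [ 0.09908292  0.72035136 -3.19395516] 59.15154113924848
```

View pics/s1.png

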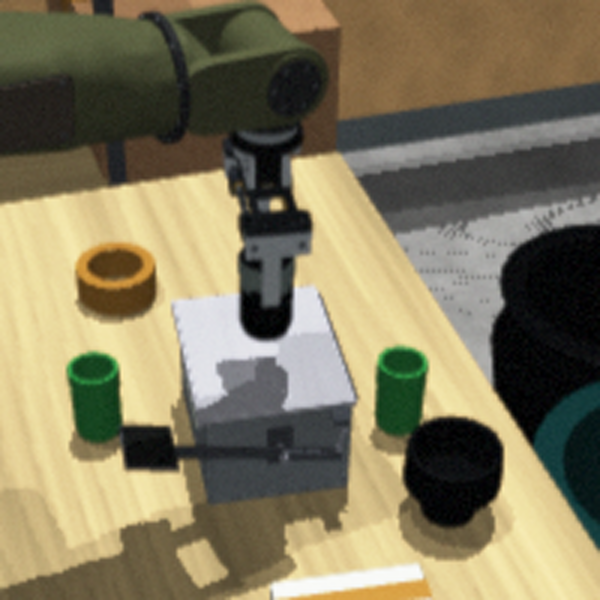

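The pot is lifted, upright and hanging clear of the lid (3.2 N ≈ its weight). Carrying it to the foam.

Request:
jog_arm(
  moves=[
    [[1, -20, 4, 0, 0, 0], [1, -35, 0, 0, 0, 0], [1, -40, 0, 0, 0, 0], [1, -40, 0, 0, 0, 0], [1, -40, 0, 0, 0, 0]],
  ],
)

```text
clock: 4.2
eef_pos: [633.4, -25.8, 282.5]
eef_rot: [2.325, 1.556, 0.621]
wrist_force: [1.4, 0.2, -3.4]
finger_gap: 58.7
```

Request:
jog_arm(
  moves=[
    [[1, -40, 0, 0, 0, 0], [1, -40, -10, 0, 0, 0], [1, -30, -20, 0, 0, 0], [0, -20, -20, 0, 0, 0], [0, -5, -20, 0, 0, 0]],
  ],
)

```text
clock: 4.7
eef_pos: [635.7, -171.9, 212.2]
eef_rot: [2.029, 1.553, 0.32]
wrist_force: [0.5, 0.7, -3.9]
finger_gap: 58.3
```

Request:
jog_arm(
  moves=[
    [[0, 0, -20, 0, 0, 0], [0, 0, -15, 0, 0, 0], [0, 0, 0, 0, 0, 0], [0, 0, 0, 0, 0, 0]],
  ],
)

```text
clock: 5.1
eef_pos: [633.9, -173.9, 172.0]
eef_rot: [2.235, 1.557, 0.523]
wrist_force: [-0.3, 0.0, -3.5]
finger_gap: 58.5
```

Request:
jog_arm(
  moves=[
    [[0, 0, -20, 0, 0, 0], [0, 0, -20, 0, 0, 0], [0, 0, -12, 0, 0, 0], [0, 0, -5, 0, 0, 0], [0, 0, 0, 0, 0, 0]],
  ],
)

```text
clock: 5.6
eef_pos: [635.9, -173.9, 118.7]
eef_rot: [1.93, 1.551, 0.219]
wrist_force: [-0.1, -0.3, -2.7]
finger_gap: 58.5
```

Request:
jog_arm(
  moves=[
    [[0, 0, -4, 0, 0, 0], [0, 0, -3, 0, 0, 0], [0, 0, -2, 0, 0, 0]],
  ],
)

```text
clock: 5.9
eef_pos: [636.9, -174.2, 111.7]
eef_rot: [1.847, 1.548, 0.137]
wrist_force: [0.2, -0.4, -2.9]
finger_gap: 58.5
```

Request:
jog_arm(
  moves=[
    [[0, 0, -3, 0, 1.2, 0], [0, 0, -2, 0, 0, 0], [0, 0, -2, 0, 0, 0]],
  ],
)

```text
clock: 6.2
eef_pos: [637.2, -174.3, 104.7]
eef_rot: [3.135, 1.568, 1.425]
wrist_force: [-1.7, 1.5, 4.9]
finger_gap: 58.3
```

Contact felt at TCP z≈105, as predicted. I'll let the force settle, then release.

Request:
jog_arm(
  moves=[
    [[0, 0, 0, 0, 0, 0], [0, 0, 0, 0, 0, 0]],
  ],
)

```text
clock: 6.4
eef_pos: [637.3, -174.2, 104.7]
eef_rot: [3.053, 1.568, 1.342]
wrist_force: [-0.7, 0.7, -2.2]
finger_gap: 58.3
```

Request:
jog_arm(
  moves=[
    [[0, 0, 0, 0, 0, 0], [0, 0, 0, 0, 0, 0], [0, 0, 0, 0, 0, 0], [0, 0, 0, 0, 0, 0], [0, 0, 0, 0, 0, 0]],
  ],
  gripper=1,
)

```text
clock: 6.9
eef_pos: [637.9, -174.6, 106.0]
eef_rot: [2.24, 1.567, 0.529]
wrist_force: [0.5, -0.7, -0.2]
finger_gap: 92.8
```

Request:
jog_arm(
  moves=[
    [[0, 0, 15, 0, 0, 0], [0, 0, 30, 0, 0, 0], [0, 0, 40, 0, 0, 0], [0, 0, 40, 0, 0, 0], [-5, 10, 30, 0, 0, 0]],
  ],
)

```text
clock: 7.4
eef_pos: [630.4, -164.5, 266.0]
eef_rot: [-2.299, 1.566, 2.272]
wrist_force: [0.0, 0.1, 0.1]
finger_gap: 93.7
```

Run:
```python
from h import *
s=manip.read_state(); print(s['eef_pos'])
im,d=manip.camera('side'); W=cloud('side',d)
cv2.imwrite('pics/s2.png',cv2.resize(im[120:300,240:420],(600,600),interpolation=cv2.INTER_CUBIC))
m=(abs(W[...,0]-636)<70)&(abs(W[...,1]+174)<70)&(W[...,2]>45)&(W[...,2]<150); P=W[m]
print(m.sum(),P.mean(0),[np.percentile(P[:,i],[2,98]).round(0) for i in range(3)])
```

```text
[ 630.40825156 -164.47409256  265.97455049]
577 [ 631.4508638  -179.89124898   97.8950316 ] [array([605., 661.]), array([-204., -146.]), array([ 48., 132.])]
```

View pics/s2.png

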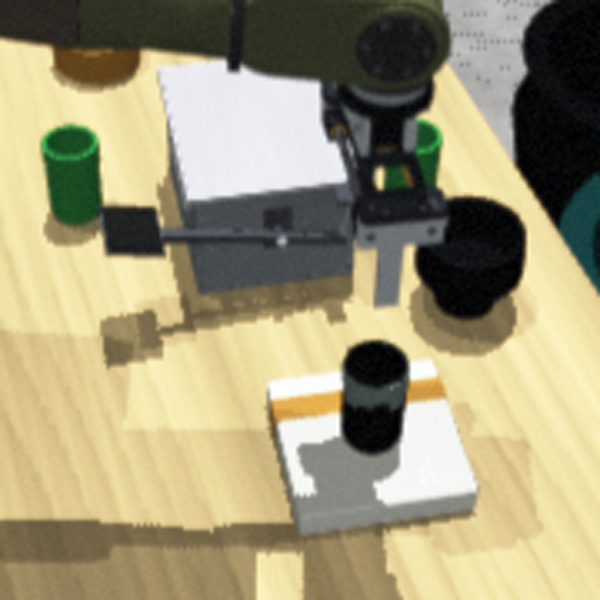

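The pot stands upright near the foam's centre, and the lid is clear. Now to the lever pad, closing the fingers on the way.

Request:
jog_arm(
  moves=[
    [[-22, 30, 0, 0, 0, 0], [-24, 36, 0, 0, 0, 0], [-24, 36, 0, 0, 0, 0], [-24, 36, 0, 0, 0, 0], [-24, 36, -5, 0, 0, 0]],
  ],
  gripper=-1,
  squeeze=10,
)

```text
clock: 7.95
eef_pos: [509.8, 12.9, 273.3]
eef_rot: [1.728, 1.558, 0.013]
wrist_force: [0.1, 0.2, -0.8]
finger_gap: 57.5
```

Request:
jog_arm(
  moves=[
    [[-20, 33, -10, 0, 0, 0], [-20, 25, -20, 0, 0, 0], [0, 0, -20, 0, 0, 0], [0, 0, -10, 0, 0, 0], [0, 0, 0, 0, 0, 0]],
  ],
)

```text
clock: 8.45
eef_pos: [465.5, 76.9, 217.0]
eef_rot: [1.777, 1.549, 0.066]
wrist_force: [0.7, -0.3, 1.2]
finger_gap: 17.2
```

Request:
jog_arm(
  moves=[
    [[1, 0, -20, 0, 1.2, 0], [0, 0, -20, 0, 0, 0], [0, 0, -10, 0, 0, 0], [0, 0, 0, 0, 0, 0], [0, 0, 0, 0, 0, 0]],
  ],
)

```text
clock: 8.95
eef_pos: [469.8, 75.0, 170.6]
eef_rot: [2.012, 1.565, 0.298]
wrist_force: [0.3, -0.1, 0.2]
finger_gap: 0.8
```

Run:
```python
from h import *
s=manip.read_state(); print(s['eef_pos'],s['eef_rot'],s['wrist_force'],s['finger_gap'])
im,d=manip.camera('side'); W=cloud('side',d)
a=cv2.resize(im[120:220,230:360],(780,600),interpolation=cv2.INTER_CUBIC)
p=manip.camera_params('side'); q=cv2.projectPoints((s['eef_pos']*[1,1,0]+[0,0,s['eef_pos'][2]-19])[None],np.array(p['rvec'],float),np.array(p['tvec'],float),np.array([[p['fx'],0,p['cx']],[0,p['fy'],p['cy']],[0,0,1]]),None)[0].ravel()
print('tip px',q,'crop',(q-[230,120])*6)
cv2.imwrite('pics/s3.png',a)
```

```text
[469.80280344  75.02092973 170.57630265] [2.01197305 1.56452244 0.29841287] [ 0.30591471 -0.07621429  0.1690984 ] 0.7716945527357963
tip px [279.643254   181.58650386] crop [297.85952398 369.51902317]
```

View pics/s3.png

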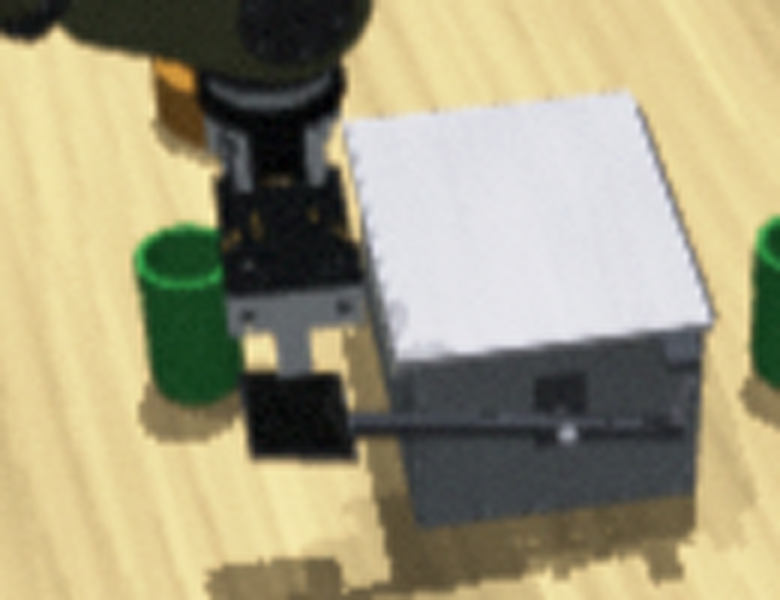

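Tip at crop (296,372), pad centre (300,417). After the remaining drop the tip meets the pad near its middle. Pressing.

Request:
jog_arm(
  moves=[
    [[0, -4, -10, 0, 0.3, 0], [0, 0, -8, 0, 0, 0], [0, 0, -4, 0, 0, 0], [0, 0, -4, 0, 0, 0], [0, 0, -3, 0, 0, 0]],
  ],
)

```text
clock: 9.5
eef_pos: [470.5, 70.6, 141.4]
eef_rot: [2.263, 1.567, 0.549]
wrist_force: [-2.7, 0.3, 7.7]
finger_gap: 0.4
```

Request:
jog_arm(
  moves=[
    [[0, 0, -4, 0, 0, 0], [0, 0, -4, 0, 0, 0], [0, 0, -4, 0, 0, 0], [0, 0, -4, 0, 0, 0], [0, 0, -4, 0, 0, 0]],
  ],
)

```text
clock: 10.0
eef_pos: [469.7, 70.9, 121.6]
eef_rot: [2.671, 1.568, 0.958]
wrist_force: [-4.3, -1.0, 5.8]
finger_gap: 0.5
```

Request:
jog_arm(
  moves=[
    [[0, 0, -4, 0, 0, 0], [0, 0, -4, 0, 0, 0], [0, 0, -4, 0, 0, 0], [0, 0, -4, 0, 0, 0], [0, 0, -4, 0, 0, 0]],
  ],
)

```text
clock: 10.5
eef_pos: [468.9, 71.1, 100.6]
eef_rot: [-2.766, 1.569, 1.805]
wrist_force: [-1.4, -0.5, 2.9]
finger_gap: 0.5
```

Request:
jog_arm(
  moves=[
    [[0, 0, -3, 0, 0, 0], [0, 0, -3, 0, 0, 0], [0, 0, -2, 0, 0, 0]],
  ],
)

```text
clock: 10.8
eef_pos: [469.2, 71.0, 91.7]
eef_rot: [3.022, 1.569, 1.309]
wrist_force: [-0.1, -1.1, 0.5]
finger_gap: 0.5
```

Request:
jog_arm(
  moves=[
    [[0, 0, -2, 0, 0, 0], [0, 0, -1.5, 0, 0, 0]],
  ],
)

```text
clock: 11.0
eef_pos: [469.8, 71.0, 89.3]
eef_rot: [2.448, 1.568, 0.735]
wrist_force: [-15.0, -0.5, 34.4]
finger_gap: 0.7
```

Request:
jog_arm(
  moves=[
    [[0, 0, -1.5, 0, 0, 0], [0, 0, -1.5, 0, 0, 0]],
  ],
)

```text
clock: 11.2
eef_pos: [469.8, 71.0, 89.4]
eef_rot: [2.333, 1.568, 0.621]
wrist_force: [-15.1, -2.4, 29.8]
finger_gap: 0.3
```

End stop reached at TCP z 89.3 (predicted 88). Holding with a slight push.

Request:
jog_arm(
  moves=[
    [[0, 0, -0.8, 0, 0, 0], [0, 0, -0.8, 0, 0, 0], [0, 0, -0.8, 0, 0, 0], [0, 0, -0.8, 0, 0, 0], [0, 0, -0.8, 0, 0, 0]],
  ],
)

```text
clock: 11.7
eef_pos: [469.6, 71.0, 89.7]
eef_rot: [2.134, 1.568, 0.422]
wrist_force: [-7.3, -1.1, 15.3]
finger_gap: 0.3
```

Run:
```python
from h import *
s=manip.read_state(); print(s['eef_pos'],s['wrist_force'])
im,d=manip.camera('side'); W=cloud('side',d)
cv2.imwrite('pics/s4.png',cv2.resize(im[90:300,230:430],(571,600),interpolation=cv2.INTER_CUBIC))
# lid surface: points above the bin
m=(W[...,2]>170)&(abs(W[...,0]-680)<90)&(W[...,1]>70)&(W[...,1]<300); P=W[m]
c=P.mean(0); n=np.linalg.svd(P-c,full_matrices=False)[2][2]; print(m.sum(),c,n,'lid angle',np.arccos(abs(n[2])), P[:,2].max())
```

```text
[469.63430215  71.00787025  89.73137811] [-7.26655378 -1.11079993 15.27048126]
268 [665.78442845 165.74066753 278.44390258] [ 0.91346164 -0.1043218   0.39332531] lid angle 1.1665506907548602 305.923987610805
```

View pics/s4.png

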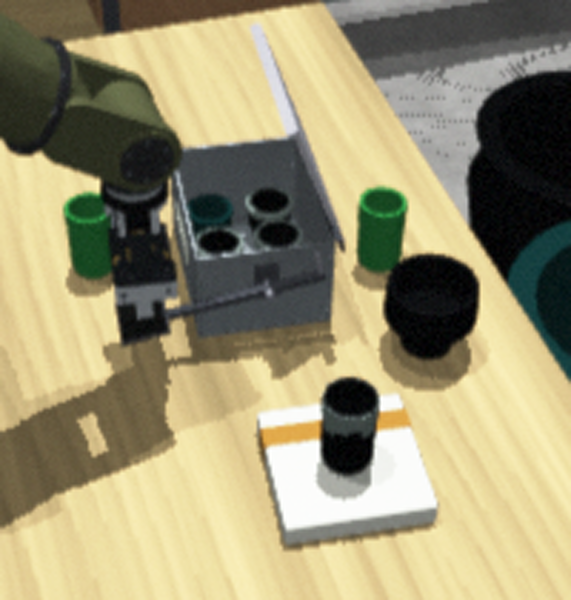

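The lid stands up with the cups visible inside; 15 N against the stop means it's on it. Holding for well over 3 s.

Request:
jog_arm(
  moves=[
    [[0, 0, -1, 0, 0, 0], [0, 0, -1, 0, 0, 0], [0, 0, -1, 0, 0, 0], [0, 0, -1, 0, 0, 0], [0, 0, -1, 0, 0, 0]],
  ],
)

```text
clock: 12.25
eef_pos: [469.7, 71.0, 89.6]
eef_rot: [1.977, 1.567, 0.266]
wrist_force: [-8.2, -1.0, 19.5]
finger_gap: 0.7
```

Request:
jog_arm(
  moves=[
    [[0, 0, -1, 0, 0, 0], [0, 0, -1, 0, 0, 0], [0, 0, -1, 0, 0, 0], [0, 0, -1, 0, 0, 0], [0, 0, -1, 0, 0, 0]],
  ],
)

```text
clock: 12.75
eef_pos: [469.6, 71.0, 89.6]
eef_rot: [1.861, 1.566, 0.15]
wrist_force: [-9.4, -0.9, 19.0]
finger_gap: 0.3
```

Request:
jog_arm(
  moves=[
    [[0, 0, -1, 0, 0, 0], [0, 0, -1, 0, 0, 0], [0, 0, -1, 0, 0, 0], [0, 0, -1, 0, 0, 0], [0, 0, -1, 0, 0, 0]],
  ],
)

```text
clock: 13.25
eef_pos: [469.6, 71.0, 89.6]
eef_rot: [1.795, 1.565, 0.084]
wrist_force: [-9.3, -2.4, 18.5]
finger_gap: 0.4
```

Request:
jog_arm(
  moves=[
    [[0, 0, -1, 0, 0, 0], [0, 0, -1, 0, 0, 0], [0, 0, -1, 0, 0, 0], [0, 0, -1, 0, 0, 0], [0, 0, -1, 0, 0, 0]],
  ],
)

```text
clock: 13.75
eef_pos: [469.6, 71.0, 89.6]
eef_rot: [1.747, 1.564, 0.036]
wrist_force: [-10.2, -2.4, 19.2]
finger_gap: 0.5
```

Request:
jog_arm(
  moves=[
    [[0, 0, -1, 0, 0, 0], [0, 0, -1, 0, 0, 0], [0, 0, -1, 0, 0, 0], [0, 0, -1, 0, 0, 0], [0, 0, -1, 0, 0, 0]],
  ],
)

```text
clock: 14.25
eef_pos: [469.6, 71.0, 89.6]
eef_rot: [1.706, 1.563, -0.004]
wrist_force: [-8.9, -2.2, 19.5]
finger_gap: 0.8
```

Request:
jog_arm(
  moves=[
    [[0, 0, -1, 0, 0, 0], [0, 0, -1, 0, 0, 0], [0, 0, -1, 0, 0, 0], [0, 0, -1, 0, 0, 0], [0, 0, -1, 0, 0, 0]],
  ],
)

```text
clock: 14.75
eef_pos: [469.6, 71.0, 89.6]
eef_rot: [1.677, 1.562, -0.032]
wrist_force: [-10.1, -0.2, 19.6]
finger_gap: 0.4
```

Request:
jog_arm(
  moves=[
    [[0, 0, -1, 0, 0, 0], [0, 0, -1, 0, 0, 0], [0, 0, -1, 0, 0, 0], [0, 0, -1, 0, 0, 0], [0, 0, -1, 0, 0, 0]],
  ],
)

```text
clock: 15.25
eef_pos: [469.5, 71.0, 89.6]
eef_rot: [1.657, 1.561, -0.053]
wrist_force: [-9.4, -1.4, 19.9]
finger_gap: 0.7
```

Held about 4.2 s on the stop. Easing back up.

Request:
jog_arm(
  moves=[
    [[0, 0, 1.5, 0, 0, 0], [0, 0, 2, 0, 0, 0], [0, 0, 2, 0, 0, 0], [0, 0, 2, 0, 0, 0], [0, 0, 2, 0, 0, 0]],
  ],
)

```text
clock: 15.75
eef_pos: [469.2, 71.1, 99.5]
eef_rot: [1.668, 1.562, -0.042]
wrist_force: [-1.4, -0.6, 2.4]
finger_gap: 0.4
```

Request:
jog_arm(
  moves=[
    [[0, 0, 2, 0, 0, 0], [0, 0, 2, 0, 0, 0], [0, 0, 2, 0, 0, 0], [0, 0, 2, 0, 0, 0], [0, 0, 2, 0, 0, 0]],
  ],
)

```text
clock: 16.25
eef_pos: [469.2, 71.1, 110.6]
eef_rot: [1.662, 1.561, -0.047]
wrist_force: [-1.5, -0.9, 4.1]
finger_gap: 0.3
```

Request:
jog_arm(
  moves=[
    [[0, 0, 2, 0, 0, 0], [0, 0, 2, 0, 0, 0], [0, 0, 2, 0, 0, 0], [0, 0, 2, 0, 0, 0], [0, 0, 2, 0, 0, 0]],
  ],
)

```text
clock: 16.75
eef_pos: [470.1, 71.0, 122.1]
eef_rot: [1.668, 1.559, -0.041]
wrist_force: [-0.1, -1.8, 4.1]
finger_gap: 0.6
```

Request:
jog_arm(
  moves=[
    [[0, 0, 1.2, 0, 0, 0], [0, 0, 1.2, 0, 0, 0], [0, 0, 1.2, 0, 0, 0], [0, 0, 1.2, 0, 0, 0], [0, 0, 1.2, 0, 0, 0]],
  ],
)

```text
clock: 17.25
eef_pos: [470.9, 70.9, 129.2]
eef_rot: [1.674, 1.557, -0.036]
wrist_force: [0.9, -1.3, 4.8]
finger_gap: 0.3
```

Request:
jog_arm(
  moves=[
    [[0, 0, 1, 0, 0, 0], [0, 0, 1, 0, 0, 0], [0, 0, 1, 0, 0, 0], [0, 0, 1, 0, 0, 0], [0, 0, 1, 0, 0, 0]],
  ],
)

```text
clock: 17.75
eef_pos: [471.8, 70.9, 135.1]
eef_rot: [1.673, 1.554, -0.037]
wrist_force: [3.7, -1.7, 4.9]
finger_gap: 0.3
```

Request:
jog_arm(
  moves=[
    [[0, 0, 0.8, 0, 0, 0], [0, 0, 0.8, 0, 0, 0], [0, 0, 0.8, 0, 0, 0], [0, 0, 0.8, 0, 0, 0], [0, 0, 0.8, 0, 0, 0]],
  ],
)

```text
clock: 18.25
eef_pos: [472.5, 70.8, 139.8]
eef_rot: [1.676, 1.552, -0.033]
wrist_force: [4.1, -1.7, 4.7]
finger_gap: 0.4
```

Request:
jog_arm(
  moves=[
    [[0, 0, 0.6, 0, 0, 0], [0, 0, 0.6, 0, 0, 0], [0, 0, 0.6, 0, 0, 0], [0, 0, 0.6, 0, 0, 0], [0, 0, 0.6, 0, 0, 0]],
  ],
)

```text
clock: 18.75
eef_pos: [472.6, 70.9, 143.1]
eef_rot: [1.688, 1.552, -0.021]
wrist_force: [5.1, -1.3, 5.2]
finger_gap: 0.6
```

Request:
jog_arm(
  moves=[
    [[0, 0, 0.6, 0, 0, 0], [0, 0, 0.6, 0, 0, 0], [0, 0, 0.6, 0, 0, 0], [0, 0, 0.6, 0, 0, 0], [0, 0, 0.6, 0, 0, 0]],
  ],
)

```text
clock: 19.25
eef_pos: [471.1, 71.1, 145.2]
eef_rot: [1.692, 1.556, -0.018]
wrist_force: [0.0, 0.1, 0.9]
finger_gap: 0.2
```

Contact is gone at z≈145, where the lever is fully up. Backing off upward and away, then checking.

Request:
jog_arm(
  moves=[
    [[0, 0, 2, 0, 0, 0], [0, 0, 15, 0, 0, 0], [0, 0, 40, 0, 0, 0], [-10, -30, 35, 0, 0, 0], [-10, -40, 20, 0, 0, 0]],
  ],
)

```text
clock: 19.75
eef_pos: [446.8, 2.3, 256.3]
eef_rot: [0.693, 1.57, -1.012]
wrist_force: [1.0, -0.1, -0.9]
finger_gap: 0.7
```

Request:
jog_arm(
  moves=[
    [[-10, -40, 0, 0, 0, 0], [-10, -40, 0, 0, 0, 0], [-5, -30, 0, 0, 0, 0], [0, 0, 0, 0, 0, 0], [0, 0, 0, 0, 0, 0]],
  ],
)

```text
clock: 20.25
eef_pos: [418.5, -114.0, 259.2]
eef_rot: [1.552, 1.569, -0.156]
wrist_force: [-0.6, -0.1, 0.3]
finger_gap: 0.4
```

Run:
```python
from h import *
s=manip.read_state(); print(s['clock'],s['eef_pos'],s['wrist_force'])
im,d=manip.camera('side'); W=cloud('side',d); t,dt=manip.camera('top'); T=cloud('top',dt)
cv2.imwrite('pics/s5.png',np.hstack([cv2.resize(im[90:390,230:430],(400,600)),cv2.resize(t[110:290,170:490],(400,600//2)).repeat(2,0)[:600]]))
a=np.load('top0.npz')['W']; b=np.load('side0.npz')['W']
for n,X,Y,bx in [('top pad',a,T,(291,228,311,242)),('top lid',a,T,(246,170,266,212)),('side pad',b,W,(272,184,286,194)),('side lid',b,W,(292,145,305,175)),('planter',a,T,(309,136,336,164)),('carton',a,T,(438,212,480,246)),('tape',a,T,(178,202,212,232)),('planter S',b,W,(364,178,398,214))]:
    f=lambda Z:np.nanmedian(Z[bx[1]:bx[3],bx[0]:bx[2]].reshape(-1,3),0).round(1)
    print(n,f(X),f(Y))
m=(abs(W[...,0]-636)<70)&(abs(W[...,1]+174)<70)&(W[...,2]>45)&(W[...,2]<150); P=W[m]
print('pot',P.mean(0),[np.percentile(P[:,i],[2,98]).round(0) for i in range(3)])
```

```text
20.25 [ 418.45605297 -113.971774    259.22116048] [-0.61235104 -0.06561299  0.29195625]
top pad [466.8  76.7 122.8] [466.8  74.5 122.2]
top lid [638.7 252.4 136.9] [638.9 252.7 136.7]
side pad [464.3  73.3 123.4] [ 414.7 -198.3  376.5]
side lid [561.9 191.  136.4] [561.6 191.5 136.6]
planter [812.6  -3.4  55.9] [812.9  -3.5  56.2]
carton [ 497.9 -556.1   86.5] [ 497.9 -556.3   86.2]
tape [532.1 532.    2.4] [530.2 531.4   2.4]
planter S [806.2   3.2  63.1] [805.9   2.6  63. ]
pot [ 631.39712194 -179.87076673   97.65805202] [array([605., 661.]), array([-204., -145.]), array([ 48., 131.])]
```

View pics/s5.png

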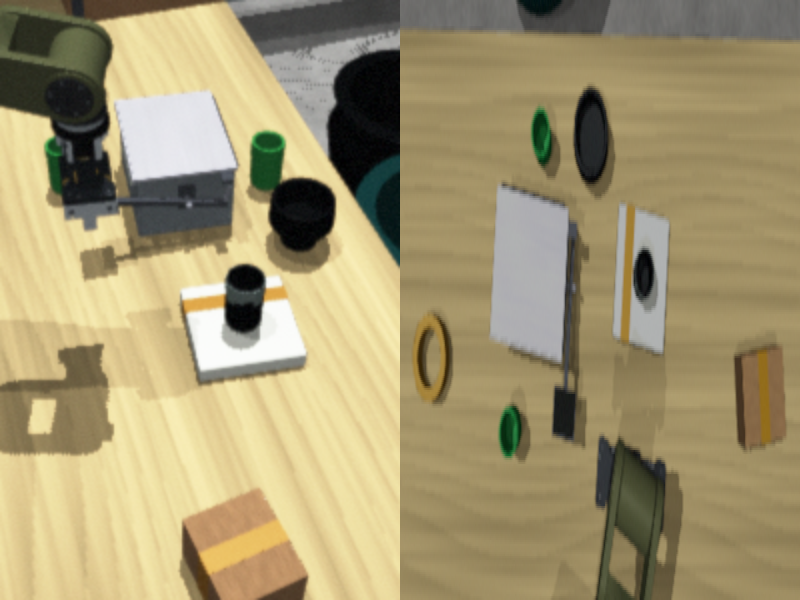

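The lid is closed and its height unchanged, the pad is back up, the pot is upright on the foam, the bystanders haven't moved, and the arm is clear. Handing in.

```bash
python3 -c "
from cell import manip
print(manip.sign_off())"
```

```text
the job is handed in; nothing more can be done
None
```

The job is done and handed in at about 20 s of the 72 s allowed. I moved the pot from the lid to near the centre of the foam slab and released it there. I then pressed the lever to its stop, held it about 4.2 s, and eased it back up over about 3.5 s until contact faded.

**Last checks, all against the starting images:**
- **Pot:** it stands upright on the foam at about (637, -175) mm.
- **Lid and lever:** the lid is back at its closed height (136.7 mm against 136.9) and the pad is up (122.2 mm against 122.8).
- **Bystanders:** the planter and carton are within 1 mm of where they were; the tape roll is within 2 mm.
- **Arm:** it is clear, with no contact force.

**Not perfectly clean:**
- **Lid angle while raised:** the depth estimate gave 1.17 rad, against 1.22 for fully raised. I relied on the 15–20 N steady push against the end stop, and on the pad height (70.6 mm against 69), to judge it fully raised.
- **Force at the stop:** the fingertip force briefly reached about 34 N vertical (about 38 N in all), close to the 40 N limit for the arm and gripper body.
- **Pot release:** it was still carried partly by the grip when I opened the fingers, so it settled by perhaps a millimetre.
- **Side view of the pad:** the arm blocked it in the last check, so the pad reading comes from the top camera only.

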